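# Make up the breakfast caddy and the pizza caddy

### The arm

A 6-joint arm with a two-finger parallel gripper is mounted at the origin on a cart in front of the work surface, level with it; the furniture and walls round the work are solid. World frame = base frame: x ahead of the robot, y to its left, z up, the work surface at z = 0. Lengths are in m, angles in degrees, forces in N, time in s.
With the tool pointing down it reaches from about 0.325 to 0.75 m from the base axis. Payload 7.6 kg.
Tool frame: the origin (TCP) lies midway between the tips of the shut fingers; the grasp point (between the pads) lies env.tcp_to_grasp behind it (env.tcp_to_grasp is the distance from the TCP to the grasp point, in m); z points along the fingers, y is the line along which they close (so a half turn about z gives the same grasp; the last joint's range is limited). The gripper opens to 85 mm and grips with 20 to 120 N. Pads are 22 mm wide; open, the fingers measure 114 mm over their backs; the gripper's body (76 mm by 85 mm) begins 54 mm behind the grasp point. The pads swing forward as they close: fully open they stand 13 mm farther back than shut.
Start: joints at [-78.169, 2.991, 80.254, -0, 96.75, -4.028], TCP at [0.143, -0.505, 0.231] pointing down, gripper open.
Joint ranges: [-166.34, 166.34], [-52.06, 124.39], [6.96, 135.62], [-60.46, 240.46], [14.63, 156.25], [-167.68, 167.68]. Speed limits (degrees/s): [147.25, 147.25, 172.46, 180, 180, 180].

### API

Orientations are given as [roll, pitch, yaw] about the fixed x, y, z axes, in that order (R = Rz(yaw) Ry(pitch) Rx(roll)).
In Python, from plant import telemetry, cams, ticket, env gives the robot as it stands.
- The arm moves only by the shell command python3 -m pendant 'ROWS' [FORCE]. ROWS is JSON, a list of rows, each an object with "dr": the turn, a rotation vector about the tool's x, y, z in rad, a list of three; "xyz": the shift along the tool's x, y, z in m, a list of three; "grip": the opening, from 0 (shut) to 1 (fully open). A call has exactly 5 rows; each row is the pose to reach, as a shift and turn from the pose commanded when the call began, along the tool's axes at that moment; what a row does not reach only later rows make up. A row lasts 1/8 s, in which the tool goes at most 62.5 mm and 10.7 degrees, less where a joint would pass 70% of its speed; a pose out of reach is approached as far as the arm can. A call with a gripper value outside its range is refused whole. The fingers move at their own pace and stop on an object; FORCE is the grip in N (left out, the last holds). Time passes only in rows, so rows that repeat a pose let the fingers close, or fill a call up. It gives the time, the measured TCP pose, the force, the opening and the grip force at its end, in the units of the state.
- telemetry.read_state(): the state, without advancing time (a new reading comes with each control period).
- cams.grab_frame(name): name is "scene" or "top" or "wrist"; returns (picture, depth): 480x640x3 uint8, blue, green, red; 480x640 float32, m along the optical axis (not along the pixel's ray), 0 where there is no reading.
- cams.get_calibration(name): a dict with "fx", "fy", "cx", "cy" (pixels), "rvec" (rotation vector, rad) and "tvec" (3), from world to camera coordinates, as OpenCV has them; the wrist camera has in their place "mount" (4x4, takes a point from camera to tool coordinates, whose origin is the TCP and whose axes are the flange's). Camera axes: x right, y down, z forward; pixel columns grow to the right and rows downward; lengths in m; the calibration is good to about 2 mm. A picture is of the moment at which its call begins: read the wrist's pose just before it. get_calibration takes no time and is no camera call.
- ticket.sign_off(): hands the job in; it is judged then, once.
The state is a dict: "t": time; "joints": joint angles; "joint_vel": joint speeds; "tau": joint torques, N m; "tool_pos": TCP position; "ee_rot": TCP orientation; "wrist_force": force on the tool from outside, world axes, zero at the start; "wrist_torque": the same for the moment, N m; "gripper_width": finger opening in m; "finger_force": force on a finger pad.
Only numpy, scipy, OpenCV 4.12 (cv2) and the standard library are available. Lean on these libraries where they do the work, as an engineer would, in place of code of your own. Each camera call takes 0.05 s, during which the arm holds its last target. There are 200 camera calls.

### The job

Make up the two table caddies from the stock in the middle of the counter: the two-compartment caddy is for breakfast and gets the strawberry jam jar and the glass salt shaker; the three-compartment caddy is for the pizza tables and gets the metal cheese shaker, the wooden pepper mill and the spice jar. Set each one down gently, upright on the floor of a compartment of its own (the two thick ones only fit the wide compartments), and leave the honey jar and the coffee cup where they stand.

Things in the scene. Friction and masses are not known exactly. Their poses are not given: they have to be found in the camera images.
- breakfast_caddy: low wooden caddy with TWO compartments, 100 (x) x 166 (y) mm, fixed to the counter. Origin: centre of its underside; z up. Wall tops 39 mm, wire handles on the end (y) walls 61 mm, floor 10 mm above the counter. Compartments are 84 mm in x; the wide one (84 mm in y) is centred at y = -33 mm, the narrow one (60 mm in y) at y = +45 mm; 6 mm divider. May stand left or right.
- pizza_caddy: low wooden caddy with THREE compartments, 100 (x) x 232 (y) mm, fixed to the counter. Origin: centre of its underside; z up. Wall tops 39 mm, wire handles on the end (y) walls 61 mm, floor 10 mm above the counter. Compartments are 84 mm in x; the wide one (84 mm in y) is centred at y = 0, the narrow ones (60 mm in y) at y = -78 and +78 mm. May stand left or right.
- jam_jar: round jar of red strawberry jam with a yellow lid, 64 mm diameter, 110 mm tall, about 0.55 kg. Origin: centre of its underside, z up. Too thick for a narrow compartment.
- salt_shaker: small glass salt shaker with a grey perforated cap; glass body 44 mm diameter up to 70 mm, cap about 35 mm, 90 mm tall in all, about 0.1 kg. Origin: centre of its underside, z up.
- cheese_shaker: plain metal grated-cheese shaker with a perforated domed lid, 66 mm diameter, straight-sided up to 90 mm, 105 mm tall, about 0.28 kg. Origin: centre of its underside, z up. Too thick for a narrow compartment.
- pepper_mill: dark wooden cylindrical pepper mill with a thin steel band at 62 to 66 mm, 42 mm diameter up to 90 mm, domed top with a small steel nut, 108 mm tall, about 0.17 kg. Origin: centre of its underside, z up.
- spice_jar: slim glass spice jar with a label and a white cap with dark pouring holes, 41 mm diameter, 105 mm tall, about 0.11 kg. Origin: centre of its underside, z up.
- honey_jar: wide squat jar of honey with a lid, 72 mm diameter, 101 mm tall; stands among the stock and is not wanted: stays where it is.
- coffee_cup: espresso cup with coffee in it, 63 mm bowl and a handle, 89 mm over all, 51 mm tall; stands behind the stock and stays where it is. Origin: underside, midway along its length over the handle.
Mind the look-alikes: they are no part of the job. Leave any orange look-alike of the spice_jar alone.

How it is judged (in metres and radians):
At the end, for the whole second after the job is handed in: Each of the five stands in its own compartment of its caddy (thick ones in the wide, thin ones in the narrow), on the floor within 6 mm, within 13 to 15 mm of centre along the row, 26 mm across, upright within 0.1 rad, at rest; honey jar and coffee cup within 30 mm of their starts (y of jam_jar in the frame of breakfast_caddy between -0.048 and -0.018 m and x of jam_jar in the frame of breakfast_caddy between -0.026 and 0.026 m and z of jam_jar in the frame of breakfast_caddy between 0.004 and 0.016 m and y of salt_shaker in the frame of breakfast_caddy between 0.032 and 0.058 m and x of salt_shaker in the frame of breakfast_caddy between -0.026 and 0.026 m and z of salt_shaker in the frame of breakfast_caddy between 0.004 and 0.016 m and y of cheese_shaker in the frame of pizza_caddy between -0.015 and 0.015 m and x of cheese_shaker in the frame of pizza_caddy between -0.026 and 0.026 m and z of cheese_shaker in the frame of pizza_caddy between 0.004 and 0.016 m and ((y of pepper_mill in the frame of pizza_caddy between 0.065 and 0.091 m and x of pepper_mill in the frame of pizza_caddy between -0.026 and 0.026 m and z of pepper_mill in the frame of pizza_caddy between 0.004 and 0.016 m and y of spice_jar in the frame of pizza_caddy between -0.091 and -0.065 m and x of spice_jar in the frame of pizza_caddy between -0.026 and 0.026 m and z of spice_jar in the frame of pizza_caddy between 0.004 and 0.016 m) or (y of pepper_mill in the frame of pizza_caddy between -0.091 and -0.065 m and x of pepper_mill in the frame of pizza_caddy between -0.026 and 0.026 m and z of pepper_mill in the frame of pizza_caddy between 0.004 and 0.016 m and y of spice_jar in the frame of pizza_caddy between 0.065 and 0.091 m and x of spice_jar in the frame of pizza_caddy between -0.026 and 0.026 m and z of spice_jar in the frame of pizza_caddy between 0.004 and 0.016 m)) and angle between each of jam_jar, salt_shaker, cheese_shaker, pepper_mill, spice_jar's own z axis and vertical below 0.1 rad and linear speed of each of jam_jar, salt_shaker, cheese_shaker, pepper_mill, spice_jar below 0.02 m/s and angular speed of each of jam_jar, salt_shaker, cheese_shaker, pepper_mill, spice_jar below 0.2 rad/s and distance of each of honey_jar, coffee_cup from where it was at the start of the episode below 0.03 m); the robot touches nothing.
It fails at once if a thing is dropped into its caddy (comes down inside it faster than 0.65 m/s, a fall of more than about 2 cm) ((linear speed of jam_jar above 0.65 m/s and horizontal distance between jam_jar and breakfast_caddy below 0.12 m and z of jam_jar in the frame of breakfast_caddy below 0.045 m) or (linear speed of salt_shaker above 0.65 m/s and horizontal distance between salt_shaker and breakfast_caddy below 0.12 m and z of salt_shaker in the frame of breakfast_caddy below 0.045 m) or (linear speed of cheese_shaker above 0.65 m/s and horizontal distance between cheese_shaker and pizza_caddy below 0.12 m and z of cheese_shaker in the frame of pizza_caddy below 0.045 m) or (linear speed of pepper_mill above 0.65 m/s and horizontal distance between pepper_mill and pizza_caddy below 0.12 m and z of pepper_mill in the frame of pizza_caddy below 0.045 m) or (linear speed of spice_jar above 0.65 m/s and horizontal distance between spice_jar and pizza_caddy below 0.12 m and z of spice_jar in the frame of pizza_caddy below 0.045 m)).
It fails at once if the honey jar or the coffee cup is shoved more than 30 mm or tipped over (distance of any of honey_jar, coffee_cup from where it was at the start of the episode above 0.03 m or angle between any of honey_jar, coffee_cup's own z axis and vertical above 0.4 rad).
It also fails if it takes over 115 s, if anything falls off the work surface, if the arm or the gripper's body presses on something with over 40 N, if the wrist force passes 120 N, or if a joint passes its speed limit or range.

## Working session

There is one attempt and no reset: what is moved stays moved. The work goes in short steps, Python scripts to look and compute and a shell command to move; the robot and the scene stay as the last step left them, time stands still between calls to the robot, and variables do not carry over. Pictures are saved under pics/ and viewed, at most 14 in all, crops included, and the job is handed in when it is done.

```bash
ls; mkdir -p pics
python3 - <<'E'
from plant import telemetry,cams,env
import cv2
print(env.tcp_to_grasp, telemetry.read_state())
for n in ("top","scene"):
    im,d=cams.grab_frame(n); cv2.imwrite(f"pics/{n}0.png",im); import numpy as np; np.save(f"pics/{n}0.npy",d); print(cams.get_calibration(n))
print(cams.get_calibration("wrist"))
E
```

```text
pics
0.0187 {'t': 0.0, 'joints': array([-7.81698574e+01,  3.02849093e+00,  8.03128952e+01,  8.72488335e-04,
        9.67485564e+01, -4.02596090e+00]), 'joint_vel': array([-0.02812014, -0.05628991, -0.00104082,  0.03084547,  0.01193086,
        0.06938717]), 'tau': array([-5.92685888e-05, -3.81665897e+01, -3.60190415e+01, -3.32237926e-05,
        6.20801075e-03, -2.35790608e-06]), 'tool_pos': array([ 0.14342448, -0.50472348,  0.23046189]), 'ee_rot': array([-1.79910340e+02, -7.17918956e-03,  1.58561997e+01]), 'wrist_force': array([ 0.48731527, -0.00105488,  0.29233868]), 'wrist_torque': array([0.00878055, 0.01735585, 0.01124651]), 'finger_force': 0.0, 'gripper_width': 0.08534270953624455}
{'fx': 472.79689963130863, 'fy': 472.79689963130863, 'cx': 317.298202511786, 'cy': 241.5836390434677, 'rvec': array([ 2.17262713, -2.17976308,  0.14484413]), 'tvec': array([0.06937088, 0.5504686 , 1.26808686])}
{'fx': 496.3685252300521, 'fy': 496.3685252300521, 'cx': 319.88896657806373, 'cy': 234.80702183183865, 'rvec': array([ 1.01505961, -2.38839884,  1.0504024 ]), 'tvec': array([0.4395043 , 0.23232517, 0.95281424])}
{'fx': 343.61145511449473, 'fy': 343.61145511449473, 'cx': 325.10980911536603, 'cy': 239.1244146589398, 'mount': array([[-9.11231218e-04, -9.47193209e-01, -3.20662118e-01,
         8.17491168e-02],
       [ 9.99999576e-01, -8.19767621e-04, -4.20232075e-04,
         5.19701646e-04],
       [ 1.35172547e-04, -3.20662365e-01,  9.47193554e-01,
        -1.44187977e-01],
       [ 0.00000000e+00,  0.00000000e+00,  0.00000000e+00,
         1.00000000e+00]])}
```

View pics/top0.png

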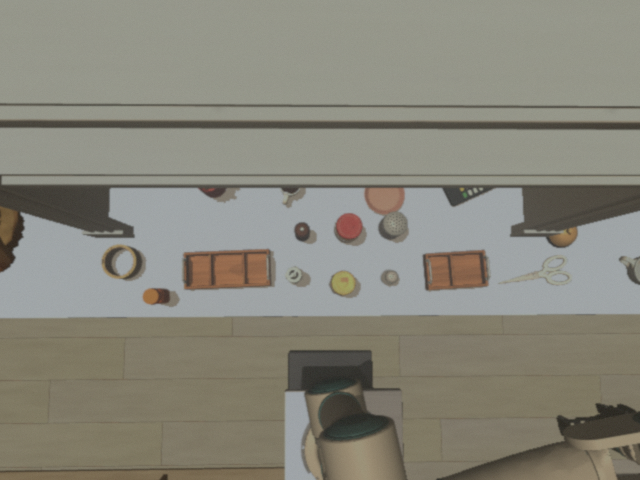

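View pics/scene0.png

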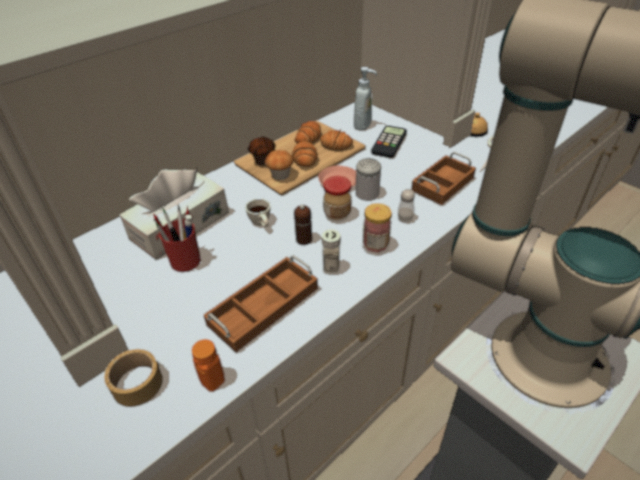

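Both views agree. In the top view the pizza caddy is at (227,269) and the breakfast caddy at (456,271), narrow side left. Yellow-lid jam is at (344,283), salt (391,277), cheese (393,225), mill (302,231), spice (294,275), red-lid honey (349,227) and the cup at about (290,190). The orange decoy is at (156,296).

```bash
cat > h.py <<'E'
import numpy as np, cv2
from plant import cams
def world(n,d):
    c=cams.get_calibration(n); R=cv2.Rodrigues(c["rvec"])[0]
    v,u=np.mgrid[:480,:640]
    P=np.stack([(u-c["cx"])/c["fx"]*d,(v-c["cy"])/c["fy"]*d,d],-1)
    return (P-c["tvec"])@R
def plane(n,uv,z):
    c=cams.get_calibration(n); R=cv2.Rodrigues(c["rvec"])[0]; uv=np.atleast_2d(uv)
    r=np.c_[(uv[:,0]-c["cx"])/c["fx"],(uv[:,1]-c["cy"])/c["fy"],np.ones(len(uv))]@R
    o=-R.T@c["tvec"]; return o+r*((z-o[2])/r[:,2])[:,None]
E
python3 - <<'E'
import numpy as np,cv2
from h import *
im=cv2.imread("pics/top0.png"); d=np.load("pics/top0.npy"); W=world("top",d)
print("counter z",np.median(W[300:312,330:420,2]),"cabinet z/x", [W[r,330].round(3) for r in (20,115,150,170,180,190,195)], [W[210,c].round(3) for c in (60,100,540,600)])
Z=W[...,2]
for nm,(u,v),h in [("jam",(344,283),.11),("salt",(391,277),.09),("cheese",(393,225),.105),("mill",(302,231),.108),("spice",(294,275),.105),("honey",(349,227),.101)]:
    m=np.zeros((480,640),bool); m[v-22:v+22,u-22:u+22]=1
    m&=(Z>h-.02)&(Z<h+.03)&(d>0)
    n,l,s,c=cv2.connectedComponentsWithStats(m.astype(np.uint8))
    k=1+np.argmax(s[1:,4]); q=np.argwhere(l==k)[:,::-1]
    (cu,cv),r=cv2.minEnclosingCircle(q.astype(np.float32))
    zt=np.percentile(Z[l==k],80)
    print(nm,s[k,4],(round(cu,1),round(cv,1)),"r px",round(r,1),"ztop",zt.round(3),"enclosing",plane("top",(cu,cv),h)[0].round(4),"mean",W[l==k][:,:2].mean(0).round(4))
hsv=cv2.cvtColor(im,cv2.COLOR_BGR2HSV)
for nm,(a,b) in [("pizza",(175,280)),("breakf",(415,495))]:
    m=np.zeros((480,640),np.uint8); m[240:300,a:b]=((hsv[240:300,a:b,1]>90))*255
    n,l,s,c=cv2.connectedComponentsWithStats(m);k=1+np.argmax(s[1:,4]); q=np.argwhere(l==k)[:,::-1].astype(np.float32)
    mt=(l==k)&(Z>.03); qt=np.argwhere(mt)[:,::-1].astype(np.float32)
    for t,x in (("all",q),("top",qt)):
        r=cv2.minAreaRect(x); p=plane("top",cv2.boxPoints(r),.039); print(nm,t,r,"\n",p[:,:2].round(4).tolist(),p.mean(0).round(4), "side",np.linalg.norm(p[1]-p[0]).round(3),np.linalg.norm(p[2]-p[1]).round(3))
big=cv2.resize(im[175:315,170:500],None,fx=2.4,fy=2.4,interpolation=cv2.INTER_CUBIC); cv2.imwrite("pics/topc.png",big)
E
```

```text
counter z -0.0005870944713897288 cabinet z/x [array([0.69 , 0.073, 0.859]), array([0.587, 0.074, 0.861]), array([0.639, 0.06 , 0.579]), array([0.606, 0.06 , 0.579]), array([0.589, 0.06 , 0.581]), array([0.701, 0.03 , 0.001]), array([0.686, 0.03 , 0.002])] [array([0.577, 0.59 , 0.374]), array([0.634, 0.65 , 0.056]), array([ 0.626, -0.52 ,  0.099]), array([ 0.577, -0.505,  0.374])]
jam 470 (343.1, 282.5) r px 12.2 ztop 0.111 enclosing [0.4367 0.0041 0.11  ] mean [0.4368 0.004 ]
salt 138 (391.5, 276.2) r px 6.6 ztop 0.088 enclosing [ 0.4531 -0.1238  0.09  ] mean [ 0.4533 -0.1249]
cheese 490 (395.0, 223.2) r px 12.4 ztop 0.104 enclosing [ 0.5901 -0.1333  0.105 ] mean [ 0.5913 -0.1344]
mill 189 (301.7, 229.4) r px 7.8 ztop 0.1 enclosing [0.5737 0.1095 0.108 ] mean [0.5755 0.1091]
spice 207 (293.5, 274.5) r px 7.9 ztop 0.106 enclosing [0.4577 0.1307 0.105 ] mean [0.4577 0.1307]
honey 555 (348.9, 225.8) r px 13.3 ztop 0.102 enclosing [ 0.5841 -0.0133  0.101 ] mean [ 0.5843 -0.0134]
pizza all ((226.47140502929688, 268.8136901855469), (35.71900177001953, 84.46836853027344), 87.61405944824219) 
 [[0.5201, 0.429], [0.5291, 0.2018], [0.4327, 0.1972], [0.4242, 0.4226]] [0.4765 0.3126 0.039 ] side 0.227 0.097
pizza top ((226.47140502929688, 268.8136901855469), (35.71900177001953, 84.46836853027344), 87.61405944824219) 
 [[0.5201, 0.429], [0.5291, 0.2018], [0.4327, 0.1972], [0.4242, 0.4226]] [0.4765 0.3126 0.039 ] side 0.227 0.097
breakf all ((456.0080871582031, 269.6156921386719), (35.054325103759766, 58.253746032714844), 86.00909423828125) 
 [[0.5145, -0.2282], [0.5252, -0.3887], [0.4298, -0.3912], [0.4195, -0.232]] [ 0.4722 -0.31    0.039 ] side 0.161 0.096
breakf top ((456.0080871582031, 269.6156921386719), (35.054325103759766, 58.253746032714844), 86.00909423828125) 
 [[0.5145, -0.2282], [0.5252, -0.3887], [0.4298, -0.3912], [0.4195, -0.232]] [ 0.4722 -0.31    0.039 ] side 0.161 0.096
```

View pics/topc.png

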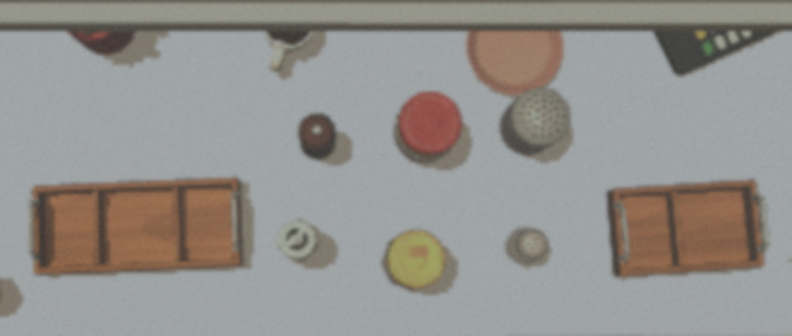

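The crop shows both caddies clearly, with dividers at crop columns 100 and 180 for pizza and 672 for breakfast. The upright items are well apart. Next I cross-check the positions against the scene camera.

Run:
```python
import numpy as np,cv2
from h import *
Ws={n:world(n,np.load(f"pics/{n}0.npy")) for n in("top","scene")}
for n,W in Ws.items():
    P=W.reshape(-1,3)
    for nm,(x,y),h in [("jam",(.437,.004),.11),("salt",(.453,-.124),.09),("cheese",(.59,-.133),.105),("mill",(.575,.109),.108),("spice",(.458,.131),.105)]:
        q=P[(np.hypot(P[:,0]-x,P[:,1]-y)<.045)&(P[:,2]>h-.012)&(P[:,2]<h+.01)]
        (a,r)=cv2.minEnclosingCircle(q[:,:2].astype(np.float32)); print(n,nm,len(q),np.round(a,4),round(r,4),q[:,2].max().round(3))
    for nm,(x,y),L in [("pizza",(.4765,.3126),.14),("breakf",(.472,-.31),.11)]:
        q=P[(abs(P[:,0]-x)<.07)&(abs(P[:,1]-y)<L)&(P[:,2]>.034)&(P[:,2]<.043)]
        r=cv2.minAreaRect((q[:,:2]*1000).astype(np.float32)); print(n,nm,len(q),np.round(r[0],1),np.round(r[1],1),round(r[2],1))
    if n=="top":
        q=P[(P[:,0]>.6)&(P[:,0]<.72)&(abs(P[:,1]-.13)<.06)&(P[:,2]>.03)]
    else: q=P[(P[:,0]>.6)&(P[:,0]<.72)&(abs(P[:,1]-.13)<.06)&(P[:,2]>.03)]
    print("cup",q.min(0).round(3),q.max(0).round(3))
```

```text
top jam 470 [0.4372 0.0038] 0.0315 0.116
top salt 119 [ 0.4533 -0.1262] 0.0168 0.094
top cheese 430 [ 0.5925 -0.1355] 0.0323 0.11
top mill 104 [0.5751 0.1091] 0.018 0.111
top spice 203 [0.4581 0.131 ] 0.0204 0.111
top pizza 668 [477.5 312.4] [100. 231.] 2.3
top breakf 522 [ 473.  -312.4] [ 99.4 167.6] 3.5
cup [0.6  0.07 0.03] [0.713 0.19  0.862]
scene jam 463 [0.4404 0.0094] 0.033 0.113
scene salt 94 [ 0.4551 -0.1206] 0.0167 0.091
scene cheese 257 [ 0.5923 -0.1308] 0.0328 0.108
scene mill 92 [0.5768 0.1151] 0.0178 0.109
scene spice 252 [0.4616 0.1362] 0.022 0.108
scene pizza 1117 [480.4 317.3] [103.8 233.3] 2.4
scene breakf 394 [ 475.8 -306.5] [101.  171.3] 3.7
cup [0.656 0.116 0.03 ] [0.72  0.178 0.052]
```

```bash
python3 -m pendant '[{"xyz":[0,0,0],"dr":[0,0,-0.18],"grip":0.75},{"xyz":[0,0,0],"dr":[0,0,-0.36],"grip":0.75},{"xyz":[0,0,0],"dr":[0,0,-0.54],"grip":0.75},{"xyz":[0,0,0],"dr":[0,0,-0.72],"grip":0.75},{"xyz":[0,0,0],"dr":[0,0,-0.9],"grip":0.75}]' 40; python3 -c "
from plant import telemetry as t;print(t.read_state())"
```

```text
t: 0.72
tool_pos: [0.1435, -0.5048, 0.2308]
ee_rot: [-180.0, -0.0, 67.8]
wrist_force: [-0.6, -0.2, 0.2]
gripper_width: 0.0643
finger_force: 0.0
{'t': 0.725, 'joints': array([-7.81680239e+01,  3.01278170e+00,  8.02913377e+01,  3.73221108e-04,
        9.67504749e+01, -5.59350469e+01]), 'joint_vel': array([-2.73802231e-02, -8.76644825e-03, -2.18041581e-02,  4.32333790e-02,
       -1.11195074e-02, -8.18441536e+01]), 'tau': array([-6.56290849e-04, -3.81617796e+01, -3.60236013e+01, -3.06263992e-04,
        3.68306894e-03,  1.90987587e+00]), 'tool_pos': array([ 0.14346032, -0.50482468,  0.23079538]), 'ee_rot': array([-1.79969727e+02, -4.54337690e-02,  6.77670547e+01]), 'wrist_force': array([-0.58432013, -0.16345536,  0.21973312]), 'wrist_torque': array([ 0.03342621,  0.03207423, -0.01487972]), 'finger_force': 0.0, 'gripper_width': 0.06430586289790159}
```

```bash
python3 -m pendant '[{"xyz":[0,0,0],"dr":[0,0,-0.18],"grip":0.75},{"xyz":[0,0,0],"dr":[0,0,-0.36],"grip":0.75},{"xyz":[0,0,0],"dr":[0,0,-0.393],"grip":0.75},{"xyz":[0,0,0],"dr":[0,0,-0.393],"grip":0.75},{"xyz":[0,0,0],"dr":[0,0,-0.393],"grip":0.75}]' 40
```

```text
t: 1.35
tool_pos: [0.1435, -0.505, 0.2312]
ee_rot: [-180.0, -0.0, 89.8]
wrist_force: [-0.2, -0.2, 0.9]
gripper_width: 0.0641
finger_force: 0.0
```

```bash
python3 -m pendant '[{"xyz":[0.03,0.025,0],"dr":[0,0,0],"grip":0.75},{"xyz":[0.075,0.06,0],"dr":[0,0,0],"grip":0.75},{"xyz":[0.12,0.095,0],"dr":[0,0,0],"grip":0.75},{"xyz":[0.16,0.13,0],"dr":[0,0,0],"grip":0.75},{"xyz":[0.2,0.16,0],"dr":[0,0,0],"grip":0.75}]'
python3 -m pendant '[{"xyz":[0.04,0.033,0],"dr":[0,0,0],"grip":0.75},{"xyz":[0.08,0.066,0],"dr":[0,0,0],"grip":0.75},{"xyz":[0.12,0.1,0],"dr":[0,0,0],"grip":0.75},{"xyz":[0.16,0.13,0],"dr":[0,0,0],"grip":0.75},{"xyz":[0.182,0.151,0],"dr":[0,0,0],"grip":0.75}]'
```

```text
t: 1.98
tool_pos: [0.3046, -0.3037, 0.2315]
ee_rot: [180.0, 0.0, 89.9]
wrist_force: [0.6, -0.8, -0.0]
gripper_width: 0.0643
finger_force: 0.0
t: 2.6
tool_pos: [0.4559, -0.1214, 0.2314]
ee_rot: [180.0, -0.0, 90.0]
wrist_force: [0.7, -1.1, -0.7]
gripper_width: 0.0641
finger_force: 0.0
```

```bash
python3 -m pendant '[{"xyz":[-0.002,-0.002,0.045],"dr":[0,0,0],"grip":0.75},{"xyz":[-0.002,-0.002,0.095],"dr":[0,0,0],"grip":0.75},{"xyz":[-0.002,-0.002,0.14],"dr":[0,0,0],"grip":0.75},{"xyz":[-0.002,-0.002,0.175],"dr":[0,0,0],"grip":0.75},{"xyz":[-0.002,-0.002,0.195],"dr":[0,0,0],"grip":0.75}]'
python3 -m pendant '[{"xyz":[0,0,0],"dr":[0,0,0],"grip":0.3},{"xyz":[0,0,0],"dr":[0,0,0],"grip":0.3},{"xyz":[0,0,0],"dr":[0,0,0],"grip":0.3},{"xyz":[0,0,0],"dr":[0,0,0],"grip":0.3},{"xyz":[0,0,0],"dr":[0,0,0],"grip":0.3}]' 30
```

```text
t: 3.22
tool_pos: [0.4519, -0.125, 0.0343]
ee_rot: [-179.9, -0.0, 89.9]
wrist_force: [0.3, -0.3, -0.5]
gripper_width: 0.0641
finger_force: 0.0
t: 3.85
tool_pos: [0.4531, -0.1254, 0.0367]
ee_rot: [180.0, 0.0, 89.9]
wrist_force: [0.1, -0.5, 0.4]
gripper_width: 0.038
finger_force: 29.9
```

Run:
```python
from plant import cams
import cv2,numpy as np
a,d=cams.grab_frame("wrist"); b,_=cams.grab_frame("scene")
cv2.imwrite("pics/w1.png",np.hstack([cv2.resize(a,(400,300)),cv2.resize(b[150:300,330:530],(400,300),interpolation=cv2.INTER_CUBIC)]))
```

```text
(no output)
```

View pics/w1.png

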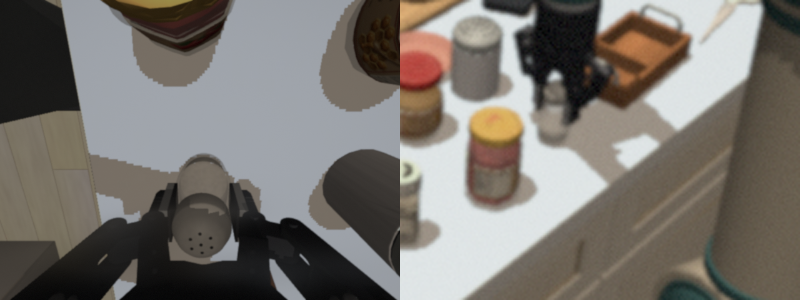

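The pads close around the salt shaker just below its cap (wrist view (200,190)), and the 38 mm width suggests the shoulder. I'll regrasp 8 mm lower.

```bash
python3 -m pendant '[{"xyz":[0.001,0.001,0],"dr":[0,0,0],"grip":0.7},{"xyz":[0.001,0.001,0],"dr":[0,0,0],"grip":0.7},{"xyz":[0.001,0.001,0.004],"dr":[0,0,0],"grip":0.7},{"xyz":[0.001,0.001,0.008],"dr":[0,0,0],"grip":0.7},{"xyz":[0.001,0.001,0.008],"dr":[0,0,0],"grip":0.7}]'
python3 -m pendant '[{"xyz":[0,0,0],"dr":[0,0,0],"grip":0.3},{"xyz":[0,0,0],"dr":[0,0,0],"grip":0.3},{"xyz":[0,0,0],"dr":[0,0,0],"grip":0.3},{"xyz":[0,0,0],"dr":[0,0,0],"grip":0.3},{"xyz":[0,0,0],"dr":[0,0,0],"grip":0.3}]' 30
```

```text
t: 4.58
tool_pos: [0.4535, -0.1242, 0.0277]
ee_rot: [-179.9, -0.0, 89.9]
wrist_force: [-0.2, -0.9, 0.4]
gripper_width: 0.0599
finger_force: 0.0
t: 5.2
tool_pos: [0.4542, -0.1244, 0.0287]
ee_rot: [180.0, 0.0, 89.9]
wrist_force: [-0.0, 0.4, 3.7]
gripper_width: 0.0395
finger_force: 30.7
```

```bash
python3 -m pendant '[{"xyz":[0,0,-0.01],"dr":[0,0,0],"grip":0.3},{"xyz":[0,0,-0.035],"dr":[0,0,0],"grip":0.3},{"xyz":[0,0,-0.065],"dr":[0,0,0],"grip":0.3},{"xyz":[0,0,-0.09],"dr":[0,0,0],"grip":0.3},{"xyz":[0,0,-0.1],"dr":[0,0,0],"grip":0.3}]'
python3 - <<'E'
from plant import cams
import cv2,numpy as np
b,_=cams.grab_frame("scene"); a,_=cams.grab_frame("wrist")
cv2.imwrite("pics/w2.png",np.hstack([cv2.resize(a,(400,300)),cv2.resize(b[120:270,330:530],(400,300),interpolation=cv2.INTER_CUBIC)]))
E
```

```text
t: 5.82
tool_pos: [0.4543, -0.1245, 0.1298]
ee_rot: [179.9, 0.0, 89.9]
wrist_force: [-0.0, -0.8, -1.5]
gripper_width: 0.0398
finger_force: 30.3
```

View pics/w2.png

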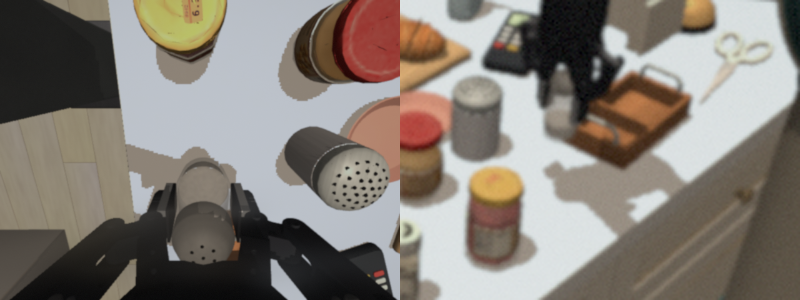

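The salt shaker is lifted and held upright. On to its compartment.

```bash
python3 -m pendant '[{"xyz":[-0.03,0.004,0],"dr":[0,0,0],"grip":0.3},{"xyz":[-0.065,0.008,0],"dr":[0,0,0],"grip":0.3},{"xyz":[-0.1,0.012,0],"dr":[0,0,0],"grip":0.3},{"xyz":[-0.13,0.016,0],"dr":[0,0,0],"grip":0.3},{"xyz":[-0.14,0.0175,0],"dr":[0,0,0],"grip":0.3}]'
python3 -m pendant '[{"xyz":[0,0,0.015],"dr":[0,0,0],"grip":0.3},{"xyz":[0,0,0.035],"dr":[0,0,0],"grip":0.3},{"xyz":[0,0,0.055],"dr":[0,0,0],"grip":0.3},{"xyz":[0,0,0.07],"dr":[0,0,0],"grip":0.3},{"xyz":[0,0,0.075],"dr":[0,0,0],"grip":0.3}]'
python3 -m pendant '[{"xyz":[0,0,0.004],"dr":[0,0,0],"grip":0.3},{"xyz":[0,0,0.008],"dr":[0,0,0],"grip":0.3},{"xyz":[0,0,0.012],"dr":[0,0,0],"grip":0.3},{"xyz":[0,0,0.014],"dr":[0,0,0],"grip":0.3},{"xyz":[0,0,0.015],"dr":[0,0,0],"grip":0.3}]'
```

```text
t: 6.55
tool_pos: [0.4705, -0.2652, 0.1266]
ee_rot: [-179.9, -0.1, 89.8]
wrist_force: [0.3, 0.5, -1.5]
gripper_width: 0.0399
finger_force: 30.3
t: 7.18
tool_pos: [0.4706, -0.2633, 0.0517]
ee_rot: [-179.9, -0.1, 90.0]
wrist_force: [-0.6, 0.1, -0.2]
gripper_width: 0.0397
finger_force: 30.3
t: 7.8
tool_pos: [0.4713, -0.2644, 0.0387]
ee_rot: [-180.0, 0.0, 89.9]
wrist_force: [-3.7, 1.7, 5.7]
gripper_width: 0.0401
finger_force: 31.1
```

Contact (Fz rose), so the shaker is on the floor. Release gently and rise, then shift toward the jam.

```bash
python3 -m pendant '[{"xyz":[0,0,0],"dr":[0,0,0],"grip":0.55},{"xyz":[0,0,0],"dr":[0,0,0],"grip":0.65},{"xyz":[0,0,0],"dr":[0,0,0],"grip":0.65},{"xyz":[0,0,-0.02],"dr":[0,0,0],"grip":0.65},{"xyz":[0,0,-0.06],"dr":[0,0,0],"grip":0.65}]'
python3 -m pendant '[{"xyz":[0,0,-0.05],"dr":[0,0,0],"grip":1},{"xyz":[0.03,-0.004,-0.09],"dr":[0,0,0],"grip":1},{"xyz":[0.08,-0.01,-0.09],"dr":[0,0,0],"grip":1},{"xyz":[0.14,-0.018,-0.09],"dr":[0,0,0],"grip":1},{"xyz":[0.19,-0.024,-0.09],"dr":[0,0,0],"grip":1}]'
python3 - <<'E'
from plant import cams
import cv2,numpy as np
b,_=cams.grab_frame("scene"); t,_=cams.grab_frame("top")
cv2.imwrite("pics/w3.png",np.hstack([cv2.resize(t[220:310,400:520],(400,300),interpolation=cv2.INTER_CUBIC),cv2.resize(b[120:270,380:580],(400,300),interpolation=cv2.INTER_CUBIC)]))
E
```

```text
t: 8.43
tool_pos: [0.4702, -0.2637, 0.0972]
ee_rot: [-179.8, -0.1, 89.9]
wrist_force: [0.7, -0.4, -0.5]
gripper_width: 0.0554
finger_force: 0.0
t: 9.05
tool_pos: [0.447, -0.0725, 0.1885]
ee_rot: [180.0, 0.0, 89.9]
wrist_force: [-0.1, -0.0, 0.1]
gripper_width: 0.0854
finger_force: 0.0
```

View pics/w3.png

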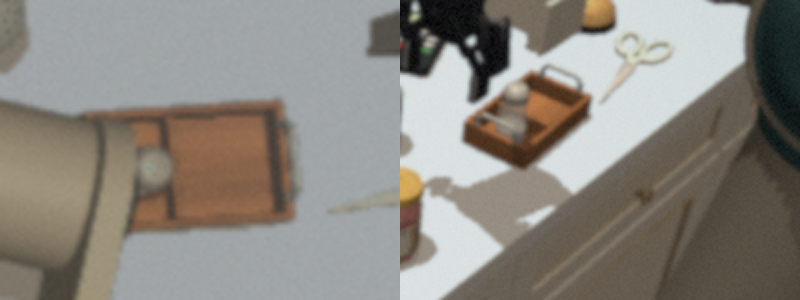

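The salt shaker stands upright in the narrow compartment (left crop (150,170)). Jam next.

```bash
python3 -m pendant '[{"xyz":[0.04,-0.004,0],"dr":[0,0,0],"grip":1},{"xyz":[0.075,-0.008,0],"dr":[0,0,0],"grip":1},{"xyz":[0.08,-0.009,0.03],"dr":[0,0,0],"grip":1},{"xyz":[0.08,-0.009,0.06],"dr":[0,0,0],"grip":1},{"xyz":[0.08,-0.009,0.08],"dr":[0,0,0],"grip":1}]'
python3 -m pendant '[{"xyz":[0,0,0.02],"dr":[0,0,0],"grip":1},{"xyz":[0,0,0.045],"dr":[0,0,0],"grip":1},{"xyz":[0,0,0.058],"dr":[0,0,0],"grip":1},{"xyz":[0,0,0.058],"dr":[0,0,0],"grip":1},{"xyz":[0,0,0.058],"dr":[0,0,0],"grip":0.6}]'
python3 -m pendant '[{"xyz":[0,0,0],"dr":[0,0,0],"grip":0.6},{"xyz":[0,0,0],"dr":[0,0,0],"grip":0.6},{"xyz":[0,0,0],"dr":[0,0,0],"grip":0.6},{"xyz":[0,0,0],"dr":[0,0,0],"grip":0.6},{"xyz":[0,0,0],"dr":[0,0,0],"grip":0.6}]' 50
```

```text
t: 9.78
tool_pos: [0.4382, 0.0053, 0.1069]
ee_rot: [-179.9, 0.0, 89.9]
wrist_force: [-0.2, -0.7, -0.6]
gripper_width: 0.0851
finger_force: 0.0
t: 10.4
tool_pos: [0.4392, 0.0055, 0.0513]
ee_rot: [179.9, 0.0, 89.9]
wrist_force: [0.7, -0.5, -0.2]
gripper_width: 0.0697
finger_force: 0.0
t: 11.02
tool_pos: [0.4395, 0.0055, 0.052]
ee_rot: [179.8, 0.0, 89.9]
wrist_force: [-1.2, -1.2, 5.8]
gripper_width: 0.0649
finger_force: 54.4
```

```bash
python3 -m pendant '[{"xyz":[0,0,-0.01],"dr":[0,0,0],"grip":0.6},{"xyz":[0,0,-0.04],"dr":[0,0,0],"grip":0.6},{"xyz":[0,0,-0.08],"dr":[0,0,0],"grip":0.6},{"xyz":[0,0,-0.115],"dr":[0,0,0],"grip":0.6},{"xyz":[-0.02,0,-0.13],"dr":[0,0,0],"grip":0.6}]'
python3 -m pendant '[{"xyz":[-0.05,0.006,0],"dr":[0,0,0],"grip":0.6},{"xyz":[-0.1,0.012,0],"dr":[0,0,0],"grip":0.6},{"xyz":[-0.15,0.018,0],"dr":[0,0,0],"grip":0.6},{"xyz":[-0.2,0.024,0],"dr":[0,0,0],"grip":0.6},{"xyz":[-0.245,0.03,0],"dr":[0,0,0],"grip":0.6}]'
python3 -m pendant '[{"xyz":[-0.04,0.003,0],"dr":[0,0,0],"grip":0.6},{"xyz":[-0.07,0.006,0],"dr":[0,0,0],"grip":0.6},{"xyz":[-0.084,0.007,0],"dr":[0,0,0],"grip":0.6},{"xyz":[-0.084,0.007,0],"dr":[0,0,0],"grip":0.6},{"xyz":[-0.084,0.007,0.02],"dr":[0,0,0],"grip":0.6}]'
python3 - <<'E'
from plant import cams
import cv2,numpy as np
b,_=cams.grab_frame("wrist"); t,_=cams.grab_frame("scene")
cv2.imwrite("pics/w4.png",np.hstack([cv2.resize(b,(400,300)),cv2.resize(t[90:270,380:620],(400,300),interpolation=cv2.INTER_CUBIC)]))
E
```

```text
t: 11.65
tool_pos: [0.4388, -0.0139, 0.1826]
ee_rot: [179.8, 0.0, 90.1]
wrist_force: [0.1, -1.4, -6.7]
gripper_width: 0.0646
finger_force: 57.2
t: 12.28
tool_pos: [0.4677, -0.2609, 0.1799]
ee_rot: [-179.9, -0.0, 89.9]
wrist_force: [1.1, -0.4, -6.1]
gripper_width: 0.0649
finger_force: 57.2
t: 12.9
tool_pos: [0.476, -0.3428, 0.162]
ee_rot: [179.8, 0.1, 90.0]
wrist_force: [-0.2, -0.2, -6.7]
gripper_width: 0.0646
finger_force: 57.3
```

View pics/w4.png

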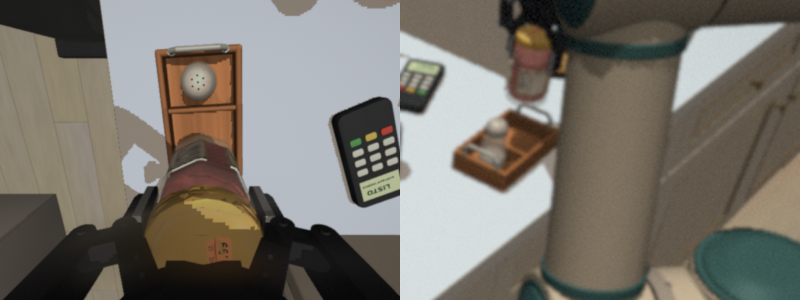

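The salt shaker sits centred in the narrow compartment, and the jam is held upright above the wide one. Lowering.

```bash
python3 -m pendant '[{"xyz":[0,0,0.02],"dr":[0,0,0],"grip":0.6},{"xyz":[0,0,0.045],"dr":[0,0,0],"grip":0.6},{"xyz":[0,0,0.065],"dr":[0,0,0],"grip":0.6},{"xyz":[0,0,0.08],"dr":[0,0,0],"grip":0.6},{"xyz":[0,0,0.085],"dr":[0,0,0],"grip":0.6}]'
python3 -m pendant '[{"xyz":[0,0,0.004],"dr":[0,0,0],"grip":0.6},{"xyz":[0,0,0.008],"dr":[0,0,0],"grip":0.6},{"xyz":[0,0,0.012],"dr":[0,0,0],"grip":0.6},{"xyz":[0,0,0.014],"dr":[0,0,0],"grip":0.6},{"xyz":[0,0,0.0145],"dr":[0,0,0],"grip":0.6}]'
```

```text
t: 13.62
tool_pos: [0.4751, -0.3427, 0.0748]
ee_rot: [-180.0, -0.0, 90.0]
wrist_force: [-0.4, 0.1, -7.0]
gripper_width: 0.0647
finger_force: 57.1
t: 14.25
tool_pos: [0.4753, -0.3437, 0.0622]
ee_rot: [180.0, 0.1, 89.9]
wrist_force: [-5.8, 1.6, 6.2]
gripper_width: 0.0647
finger_force: 58.2
```

```bash
python3 -m pendant '[{"xyz":[0,0,0],"dr":[0,0,0],"grip":0.85},{"xyz":[0,0,0],"dr":[0,0,0],"grip":1},{"xyz":[0,0,0],"dr":[0,0,0],"grip":1},{"xyz":[0,0,-0.03],"dr":[0,0,0],"grip":1},{"xyz":[0,0,-0.08],"dr":[0,0,0],"grip":1}]'
python3 -m pendant '[{"xyz":[0,0,-0.05],"dr":[0,0,0],"grip":1},{"xyz":[0.04,0.02,-0.06],"dr":[0,0,0],"grip":1},{"xyz":[0.08,0.045,-0.06],"dr":[0,0,0],"grip":1},{"xyz":[0.12,0.068,-0.06],"dr":[0,0,0],"grip":1},{"xyz":[0.165,0.09,-0.06],"dr":[0,0,0],"grip":1}]'
python3 -m pendant '[{"xyz":[0.035,0.02,0],"dr":[0,0,0],"grip":1},{"xyz":[0.0455,0.0265,0],"dr":[0,0,0],"grip":1},{"xyz":[0.0455,0.0265,0],"dr":[0,0,0],"grip":1},{"xyz":[0.0455,0.0265,0],"dr":[0,0,0],"grip":1},{"xyz":[0.0455,0.0265,0],"dr":[0,0,0],"grip":1}]'
```

```text
t: 14.88
tool_pos: [0.4743, -0.3427, 0.1397]
ee_rot: [-179.8, -0.2, 89.9]
wrist_force: [1.0, -0.5, 0.3]
gripper_width: 0.0855
finger_force: 0.0
t: 15.5
tool_pos: [0.566, -0.1773, 0.2009]
ee_rot: [180.0, 0.0, 89.9]
wrist_force: [-0.4, 0.6, 0.5]
gripper_width: 0.0853
finger_force: 0.0
t: 16.12
tool_pos: [0.5915, -0.1342, 0.2009]
ee_rot: [180.0, 0.0, 89.8]
wrist_force: [-0.1, 0.2, -0.7]
gripper_width: 0.0854
finger_force: 0.0
```

Run:
```python
from plant import cams
import cv2,numpy as np
from h import *
b,_=cams.grab_frame("wrist"); t,_=cams.grab_frame("scene")
cv2.imwrite("pics/w5.png",np.hstack([cv2.resize(b,(400,300)),cv2.resize(t[90:270,330:570],(400,300),interpolation=cv2.INTER_CUBIC)]))
```

```text
(no output)
```

View pics/w5.png

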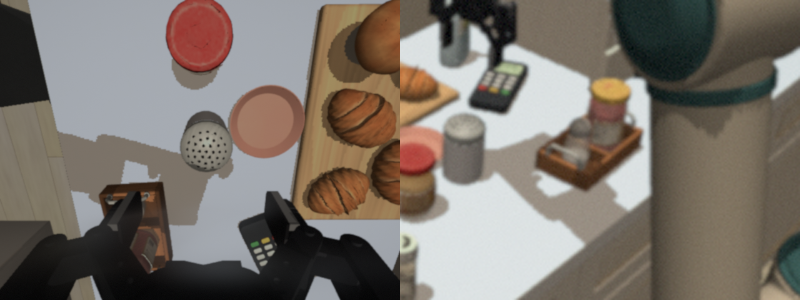

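The cheese shaker's lid is near the TCP ray (wrist (207,147)). Both breakfast items stand upright. Descend and grip.

```bash
python3 -m pendant '[{"xyz":[0.002,0.002,0.04],"dr":[0,0,0],"grip":1},{"xyz":[0.002,0.002,0.08],"dr":[0,0,0],"grip":1},{"xyz":[0.002,0.002,0.115],"dr":[0,0,0],"grip":1},{"xyz":[0.002,0.002,0.14],"dr":[0,0,0],"grip":1},{"xyz":[0.002,0.002,0.152],"dr":[0,0,0],"grip":1}]'
python3 -m pendant '[{"xyz":[0,0,0],"dr":[0,0,0],"grip":1},{"xyz":[0,0,0],"dr":[0,0,0],"grip":0.6},{"xyz":[0,0,0],"dr":[0,0,0],"grip":0.6},{"xyz":[0,0,0],"dr":[0,0,0],"grip":0.6},{"xyz":[0,0,0],"dr":[0,0,0],"grip":0.6}]' 40
```

```text
t: 16.85
tool_pos: [0.5931, -0.1312, 0.0472]
ee_rot: [-179.9, -0.0, 89.9]
wrist_force: [0.4, -0.3, 0.4]
gripper_width: 0.0852
finger_force: 0.0
t: 17.48
tool_pos: [0.595, -0.1313, 0.0508]
ee_rot: [179.8, 0.1, 89.9]
wrist_force: [0.4, -0.9, 5.9]
gripper_width: 0.065
finger_force: 45.2
```

```bash
python3 -m pendant '[{"xyz":[0,0,-0.01],"dr":[0,0,0],"grip":0.6},{"xyz":[0,0,-0.04],"dr":[0,0,0],"grip":0.6},{"xyz":[0,0,-0.08],"dr":[0,0,0],"grip":0.6},{"xyz":[0,0,-0.115],"dr":[0,0,0],"grip":0.6},{"xyz":[0,0,-0.13],"dr":[0,0,0],"grip":0.6}]'
python3 -m pendant '[{"xyz":[0.03,-0.008,0],"dr":[0,0,0],"grip":0.6},{"xyz":[0.07,-0.018,0],"dr":[0,0,0],"grip":0.6},{"xyz":[0.12,-0.031,0],"dr":[0,0,0],"grip":0.6},{"xyz":[0.17,-0.044,0],"dr":[0,0,0],"grip":0.6},{"xyz":[0.22,-0.057,0],"dr":[0,0,0],"grip":0.6}]'
python3 -m pendant '[{"xyz":[0.05,-0.013,0],"dr":[0,0,0],"grip":0.6},{"xyz":[0.1,-0.026,0],"dr":[0,0,0],"grip":0.6},{"xyz":[0.15,-0.039,0],"dr":[0,0,0],"grip":0.6},{"xyz":[0.2,-0.052,0],"dr":[0,0,0],"grip":0.6},{"xyz":[0.227,-0.0585,0],"dr":[0,0,0],"grip":0.6}]'
python3 -m pendant '[{"xyz":[0.001,0,0.02],"dr":[0,0,0],"grip":0.6},{"xyz":[0.001,0,0.05],"dr":[0,0,0],"grip":0.6},{"xyz":[0.001,0,0.075],"dr":[0,0,0],"grip":0.6},{"xyz":[0.001,0,0.08],"dr":[0,0,0],"grip":0.6},{"xyz":[0.001,0,0.08],"dr":[0,0,0],"grip":0.6}]'
python3 - <<'E'
from plant import cams
import cv2,numpy as np
b,_=cams.grab_frame("wrist"); t,_=cams.grab_frame("scene")
cv2.imwrite("pics/w6.png",np.hstack([cv2.resize(b,(400,300)),cv2.resize(t[200:380,170:410],(400,300),interpolation=cv2.INTER_CUBIC)]))
E
```

```text
t: 18.1
tool_pos: [0.5943, -0.1311, 0.1811]
ee_rot: [179.8, 0.0, 89.9]
wrist_force: [1.0, -0.7, -3.9]
gripper_width: 0.0653
finger_force: 45.6
t: 18.73
tool_pos: [0.5358, 0.0905, 0.1774]
ee_rot: [-179.9, 0.0, 89.9]
wrist_force: [0.3, 0.6, -3.8]
gripper_width: 0.0649
finger_force: 45.6
t: 19.35
tool_pos: [0.4772, 0.3182, 0.1772]
ee_rot: [-179.9, 0.1, 90.1]
wrist_force: [0.2, 0.9, -2.9]
gripper_width: 0.0652
finger_force: 45.6
t: 19.98
tool_pos: [0.4787, 0.3171, 0.0987]
ee_rot: [-180.0, 0.0, 89.9]
wrist_force: [-0.3, 0.2, -2.6]
gripper_width: 0.0655
finger_force: 45.6
```

View pics/w6.png

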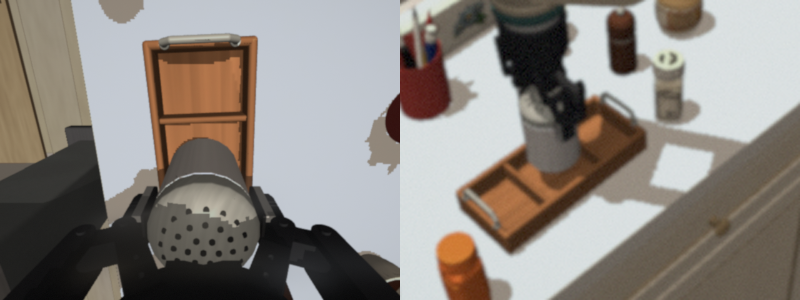

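The cheese shaker hangs upright over the wide middle compartment, between the two dividers.

```bash
python3 -m pendant '[{"xyz":[0,0,0.01],"dr":[0,0,0],"grip":0.6},{"xyz":[0,0,0.02],"dr":[0,0,0],"grip":0.6},{"xyz":[0,0,0.027],"dr":[0,0,0],"grip":0.6},{"xyz":[0,0,0.03],"dr":[0,0,0],"grip":0.6},{"xyz":[0,0,0.033],"dr":[0,0,0],"grip":0.6}]'
python3 -m pendant '[{"xyz":[0,0,0.002],"dr":[0,0,0],"grip":0.6},{"xyz":[0,0,0.004],"dr":[0,0,0],"grip":0.6},{"xyz":[0,0,0.006],"dr":[0,0,0],"grip":0.6},{"xyz":[0,0,0.007],"dr":[0,0,0],"grip":0.6},{"xyz":[0,0,0.007],"dr":[0,0,0],"grip":0.6}]'
```

```text
t: 20.7
tool_pos: [0.4789, 0.3172, 0.0657]
ee_rot: [180.0, -0.0, 89.9]
wrist_force: [-0.3, -0.1, -2.9]
gripper_width: 0.065
finger_force: 45.6
t: 21.32
tool_pos: [0.4791, 0.3174, 0.0607]
ee_rot: [180.0, -0.0, 89.9]
wrist_force: [-3.9, -1.9, 8.8]
gripper_width: 0.0651
finger_force: 46.6
```

```bash
python3 -m pendant '[{"xyz":[0,0,0],"dr":[0,0,0],"grip":0.85},{"xyz":[0,0,0],"dr":[0,0,0],"grip":1},{"xyz":[0,0,0],"dr":[0,0,0],"grip":1},{"xyz":[0,0,-0.03],"dr":[0,0,0],"grip":1},{"xyz":[0,0,-0.08],"dr":[0,0,0],"grip":1}]'
python3 -m pendant '[{"xyz":[0,0,-0.05],"dr":[0,0,0],"grip":0.85},{"xyz":[-0.04,0.02,-0.06],"dr":[0,0,0],"grip":0.75},{"xyz":[-0.08,0.04,-0.06],"dr":[0,0,0],"grip":0.75},{"xyz":[-0.12,0.06,-0.06],"dr":[0,0,0],"grip":0.75},{"xyz":[-0.165,0.08,-0.06],"dr":[0,0,0],"grip":0.75}]'
python3 -m pendant '[{"xyz":[-0.03,0.013,0],"dr":[0,0,0],"grip":0.75},{"xyz":[-0.04,0.017,0],"dr":[0,0,0],"grip":0.75},{"xyz":[-0.04,0.017,0],"dr":[0,0,0],"grip":0.75},{"xyz":[-0.04,0.017,0],"dr":[0,0,0],"grip":0.75},{"xyz":[-0.04,0.017,0],"dr":[0,0,0],"grip":0.75}]'
python3 - <<'E'
from plant import cams
import cv2,numpy as np
b,_=cams.grab_frame("wrist"); t,_=cams.grab_frame("scene")
cv2.imwrite("pics/w7.png",np.hstack([cv2.resize(b,(400,300)),cv2.resize(t[160:340,170:410],(400,300),interpolation=cv2.INTER_CUBIC)]))
E
```

```text
t: 21.95
tool_pos: [0.4778, 0.3165, 0.1375]
ee_rot: [-179.8, 0.1, 89.9]
wrist_force: [0.7, 0.3, 0.3]
gripper_width: 0.0853
finger_force: 0.0
t: 22.58
tool_pos: [0.5591, 0.1509, 0.1987]
ee_rot: [180.0, -0.0, 90.0]
wrist_force: [0.6, 1.0, 0.6]
gripper_width: 0.0639
finger_force: 0.0
t: 23.2
tool_pos: [0.5753, 0.1131, 0.1989]
ee_rot: [180.0, -0.0, 90.0]
wrist_force: [-0.4, -0.2, -0.7]
gripper_width: 0.0643
finger_force: 0.0
```

View pics/w7.png

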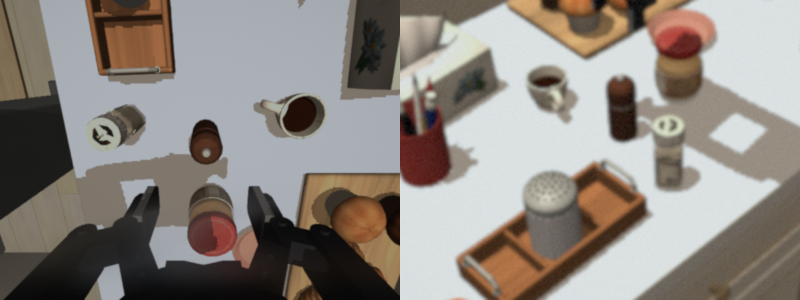

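The mill's nut is at wrist (206,153), 2–3 mm from the tool axis. The cheese shaker stands upright in the middle compartment, and the cup and its handle are clear of the fingers.

```bash
python3 -m pendant '[{"xyz":[-0.002,0.002,0.04],"dr":[0,0,0],"grip":0.75},{"xyz":[-0.002,0.002,0.08],"dr":[0,0,0],"grip":0.75},{"xyz":[-0.002,0.002,0.115],"dr":[0,0,0],"grip":0.75},{"xyz":[-0.002,0.002,0.14],"dr":[0,0,0],"grip":0.75},{"xyz":[-0.002,0.002,0.151],"dr":[0,0,0],"grip":0.75}]'
python3 -m pendant '[{"xyz":[0,0,0],"dr":[0,0,0],"grip":0.75},{"xyz":[0,0,0],"dr":[0,0,0],"grip":0.3},{"xyz":[0,0,0],"dr":[0,0,0],"grip":0.3},{"xyz":[0,0,0],"dr":[0,0,0],"grip":0.3},{"xyz":[0,0,0],"dr":[0,0,0],"grip":0.3}]' 35
```

```text
t: 23.92
tool_pos: [0.5767, 0.1102, 0.0461]
ee_rot: [-179.9, 0.0, 90.0]
wrist_force: [0.3, 0.3, 0.5]
gripper_width: 0.064
finger_force: 0.0
t: 24.55
tool_pos: [0.5786, 0.1102, 0.0495]
ee_rot: [179.8, -0.0, 89.9]
wrist_force: [0.6, 0.8, 5.9]
gripper_width: 0.0413
finger_force: 36.0
```

```bash
python3 -m pendant '[{"xyz":[0,0,-0.01],"dr":[0,0,0],"grip":0.3},{"xyz":[0,0,-0.045],"dr":[0,0,0],"grip":0.3},{"xyz":[0,0,-0.09],"dr":[0,0,0],"grip":0.3},{"xyz":[0,0,-0.125],"dr":[0,0,0],"grip":0.3},{"xyz":[0,0,-0.14],"dr":[0,0,0],"grip":0.3}]'
python3 -m pendant '[{"xyz":[0.03,-0.011,0],"dr":[0,0,0],"grip":0.3},{"xyz":[0.07,-0.025,0],"dr":[0,0,0],"grip":0.3},{"xyz":[0.115,-0.042,0],"dr":[0,0,0],"grip":0.3},{"xyz":[0.16,-0.058,0],"dr":[0,0,0],"grip":0.3},{"xyz":[0.2,-0.073,0],"dr":[0,0,0],"grip":0.3}]'
python3 -m pendant '[{"xyz":[0.035,-0.013,0],"dr":[0,0,0],"grip":0.3},{"xyz":[0.07,-0.026,0],"dr":[0,0,0],"grip":0.3},{"xyz":[0.0815,-0.03,0],"dr":[0,0,0],"grip":0.3},{"xyz":[0.0815,-0.03,0],"dr":[0,0,0],"grip":0.3},{"xyz":[0.0815,-0.03,0.02],"dr":[0,0,0],"grip":0.3}]'
python3 -m pendant '[{"xyz":[0,0,0.02],"dr":[0,0,0],"grip":0.3},{"xyz":[0,0,0.045],"dr":[0,0,0],"grip":0.3},{"xyz":[0,0,0.06],"dr":[0,0,0],"grip":0.3},{"xyz":[0,0,0.065],"dr":[0,0,0],"grip":0.3},{"xyz":[0,0,0.065],"dr":[0,0,0],"grip":0.3}]'
python3 - <<'E'
from plant import cams
import cv2,numpy as np
b,_=cams.grab_frame("wrist"); t,_=cams.grab_frame("scene")
cv2.imwrite("pics/w8.png",np.hstack([cv2.resize(b,(400,300)),cv2.resize(t[200:380,150:390],(400,300),interpolation=cv2.INTER_CUBIC)]))
E
```

```text
t: 25.18
tool_pos: [0.5781, 0.1101, 0.1902]
ee_rot: [179.8, -0.0, 89.9]
wrist_force: [0.4, -0.3, -2.3]
gripper_width: 0.0414
finger_force: 36.0
t: 25.8
tool_pos: [0.5035, 0.3113, 0.1862]
ee_rot: [-179.9, 0.1, 90.0]
wrist_force: [1.3, -0.1, -1.3]
gripper_width: 0.0415
finger_force: 35.9
t: 26.42
tool_pos: [0.4762, 0.3909, 0.1691]
ee_rot: [179.8, -0.1, 89.9]
wrist_force: [0.7, -0.1, -2.3]
gripper_width: 0.0411
finger_force: 36.0
t: 27.05
tool_pos: [0.4752, 0.3914, 0.1031]
ee_rot: [180.0, -0.0, 89.9]
wrist_force: [0.6, 0.5, -1.2]
gripper_width: 0.0416
finger_force: 35.9
```

View pics/w8.png

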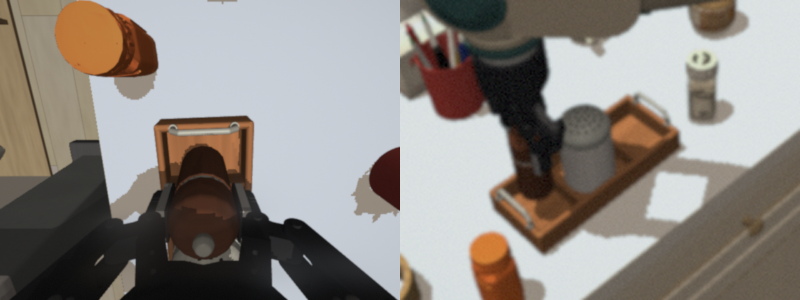

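The mill is upright over the far narrow compartment, with the end wall and cheese shaker both clear.

```bash
python3 -m pendant '[{"xyz":[0,0,0.01],"dr":[0,0,0],"grip":0.3},{"xyz":[0,0,0.022],"dr":[0,0,0],"grip":0.3},{"xyz":[0,0,0.031],"dr":[0,0,0],"grip":0.3},{"xyz":[0,0,0.036],"dr":[0,0,0],"grip":0.3},{"xyz":[0,0,0.038],"dr":[0,0,0],"grip":0.3}]'
python3 -m pendant '[{"xyz":[0,0,0.002],"dr":[0,0,0],"grip":0.3},{"xyz":[0,0,0.004],"dr":[0,0,0],"grip":0.3},{"xyz":[0,0,0.006],"dr":[0,0,0],"grip":0.3},{"xyz":[0,0,0.007],"dr":[0,0,0],"grip":0.3},{"xyz":[0,0,0.007],"dr":[0,0,0],"grip":0.3}]'
```

```text
t: 27.78
tool_pos: [0.4748, 0.3916, 0.0643]
ee_rot: [-180.0, 0.0, 89.9]
wrist_force: [-0.2, -1.1, -2.6]
gripper_width: 0.0412
finger_force: 35.9
t: 28.4
tool_pos: [0.4751, 0.3919, 0.0595]
ee_rot: [179.9, -0.0, 89.9]
wrist_force: [-3.2, -2.7, 7.2]
gripper_width: 0.0411
finger_force: 36.6
```

```bash
python3 -m pendant '[{"xyz":[0,0,0],"dr":[0,0,0],"grip":0.55},{"xyz":[0,0,0],"dr":[0,0,0],"grip":0.7},{"xyz":[0,0,0],"dr":[0,0,0],"grip":0.7},{"xyz":[0,0,-0.03],"dr":[0,0,0],"grip":0.7},{"xyz":[0,0,-0.08],"dr":[0,0,0],"grip":0.7}]'
python3 -m pendant '[{"xyz":[0,0,-0.05],"dr":[0,0,0],"grip":0.75},{"xyz":[-0.04,-0.002,-0.06],"dr":[0,0,0],"grip":0.75},{"xyz":[-0.09,-0.005,-0.06],"dr":[0,0,0],"grip":0.75},{"xyz":[-0.14,-0.008,-0.06],"dr":[0,0,0],"grip":0.75},{"xyz":[-0.19,-0.011,-0.06],"dr":[0,0,0],"grip":0.75}]'
python3 -m pendant '[{"xyz":[-0.04,-0.003,0],"dr":[0,0,0],"grip":0.75},{"xyz":[-0.068,-0.004,0],"dr":[0,0,0],"grip":0.75},{"xyz":[-0.068,-0.004,0],"dr":[0,0,0],"grip":0.75},{"xyz":[-0.068,-0.004,0],"dr":[0,0,0],"grip":0.75},{"xyz":[-0.068,-0.004,0],"dr":[0,0,0],"grip":0.75}]'
python3 - <<'E'
from plant import cams
import cv2,numpy as np
b,_=cams.grab_frame("wrist"); t,_=cams.grab_frame("scene")
cv2.imwrite("pics/w9.png",np.hstack([cv2.resize(b,(400,300)),cv2.resize(t[200:380,150:390],(400,300),interpolation=cv2.INTER_CUBIC)]))
E
```

```text
t: 29.02
tool_pos: [0.4739, 0.3909, 0.1363]
ee_rot: [-179.8, 0.2, 89.9]
wrist_force: [0.7, 0.4, -0.6]
gripper_width: 0.0597
finger_force: 0.0
t: 29.65
tool_pos: [0.4634, 0.2002, 0.1978]
ee_rot: [180.0, 0.0, 90.0]
wrist_force: [1.0, -0.6, -0.2]
gripper_width: 0.064
finger_force: 0.0
t: 30.28
tool_pos: [0.4596, 0.1345, 0.1977]
ee_rot: [-180.0, -0.0, 90.0]
wrist_force: [-0.7, -0.7, 0.0]
gripper_width: 0.0641
finger_force: 0.0
```

View pics/w9.png

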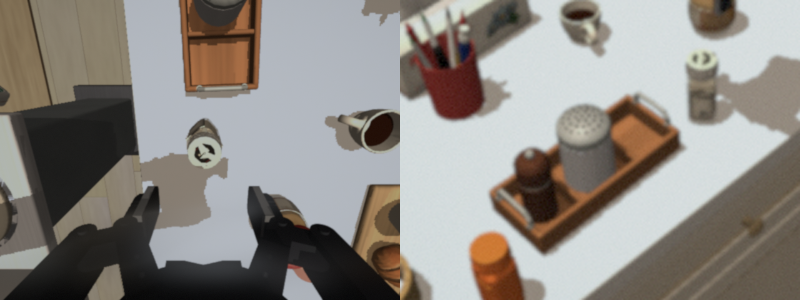

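The spice jar's cap is at wrist (206,152), 2–3 mm off axis. The mill is upright in its compartment.

```bash
python3 -m pendant '[{"xyz":[-0.002,0.002,0.04],"dr":[0,0,0],"grip":0.75},{"xyz":[-0.002,0.002,0.08],"dr":[0,0,0],"grip":0.75},{"xyz":[-0.002,0.002,0.115],"dr":[0,0,0],"grip":0.75},{"xyz":[-0.002,0.002,0.14],"dr":[0,0,0],"grip":0.75},{"xyz":[-0.002,0.002,0.152],"dr":[0,0,0],"grip":0.75}]'
python3 -m pendant '[{"xyz":[0,0,0],"dr":[0,0,0],"grip":0.75},{"xyz":[0,0,0],"dr":[0,0,0],"grip":0.3},{"xyz":[0,0,0],"dr":[0,0,0],"grip":0.3},{"xyz":[0,0,0],"dr":[0,0,0],"grip":0.3},{"xyz":[0,0,0],"dr":[0,0,0],"grip":0.3}]' 30
```

```text
t: 31.0
tool_pos: [0.4609, 0.1319, 0.0443]
ee_rot: [-179.9, 0.0, 90.0]
wrist_force: [0.8, 0.0, 0.7]
gripper_width: 0.0639
finger_force: 0.0
t: 31.62
tool_pos: [0.4624, 0.1319, 0.0472]
ee_rot: [179.9, -0.0, 89.9]
wrist_force: [-1.8, 0.5, 6.5]
gripper_width: 0.0462
finger_force: 30.8
```

```bash
python3 -m pendant '[{"xyz":[0,0,-0.01],"dr":[0,0,0],"grip":0.3},{"xyz":[0,0,-0.035],"dr":[0,0,0],"grip":0.3},{"xyz":[0,0,-0.065],"dr":[0,0,0],"grip":0.3},{"xyz":[0,0,-0.09],"dr":[0,0,0],"grip":0.3},{"xyz":[0,0,-0.1],"dr":[0,0,0],"grip":0.3}]'
python3 -m pendant '[{"xyz":[0.03,0.006,0],"dr":[0,0,0],"grip":0.3},{"xyz":[0.065,0.012,0],"dr":[0,0,0],"grip":0.3},{"xyz":[0.095,0.018,0],"dr":[0,0,0],"grip":0.3},{"xyz":[0.1035,0.02,0],"dr":[0,0,0],"grip":0.3},{"xyz":[0.1035,0.02,0],"dr":[0,0,0],"grip":0.3}]'
python3 -m pendant '[{"xyz":[0,0,0.01],"dr":[0,0,0],"grip":0.3},{"xyz":[0,0,0.025],"dr":[0,0,0],"grip":0.3},{"xyz":[0,0,0.038],"dr":[0,0,0],"grip":0.3},{"xyz":[0,0,0.045],"dr":[0,0,0],"grip":0.3},{"xyz":[0,0,0.045],"dr":[0,0,0],"grip":0.3}]'
python3 - <<'E'
from plant import cams
import cv2,numpy as np
b,_=cams.grab_frame("wrist"); t,_=cams.grab_frame("scene")
cv2.imwrite("pics/w10.png",np.hstack([cv2.resize(b,(400,300)),cv2.resize(t[200:380,170:410],(400,300),interpolation=cv2.INTER_CUBIC)]))
E
```

```text
t: 32.25
tool_pos: [0.4623, 0.1318, 0.1478]
ee_rot: [179.8, -0.0, 89.9]
wrist_force: [-0.4, 0.1, -1.0]
gripper_width: 0.0457
finger_force: 31.0
t: 32.88
tool_pos: [0.4815, 0.2349, 0.1452]
ee_rot: [-179.9, 0.0, 90.0]
wrist_force: [0.2, -0.0, -1.7]
gripper_width: 0.046
finger_force: 31.0
t: 33.5
tool_pos: [0.4814, 0.2349, 0.1]
ee_rot: [-179.9, 0.0, 89.9]
wrist_force: [-0.0, -0.4, -0.8]
gripper_width: 0.0458
finger_force: 31.0
```

View pics/w10.png

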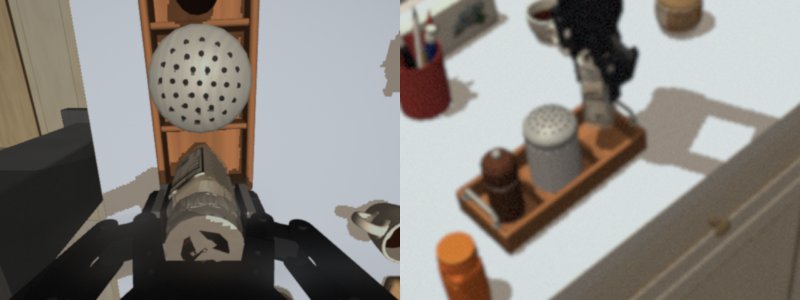

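The spice jar is over its near narrow compartment, clear of the cheese shaker, but it leans slightly in the wrist view, and the 46 mm width hints at tilt too. I'll measure the tilt numerically.

Run:
```python
from plant import cams,telemetry
from scipy.spatial.transform import Rotation as Ro
import numpy as np
from h import *
s=telemetry.read_state()
im,d=cams.grab_frame("wrist"); c=cams.get_calibration("wrist")
v,u=np.mgrid[:480,:640]; P=np.stack([(u-c["cx"])/c["fx"]*d,(v-c["cy"])/c["fy"]*d,d,np.ones_like(d)],-1)@c["mount"].T
W=P[...,:3]@Ro.from_euler("xyz",s["ee_rot"],degrees=True).as_matrix().T+s["tool_pos"]
S,ds=cams.grab_frame("scene"); Ws=world("scene",ds)
for n,Q in(("wrist",W.reshape(-1,3)),("scene",Ws.reshape(-1,3))):
  for z in np.arange(.045,.19,.01):
    q=Q[(np.hypot(Q[:,0]-.4815,Q[:,1]-.236)<.035)&(abs(Q[:,2]-z)<.005)]
    if len(q)>15: print(n,z.round(3),len(q),"x",np.percentile(q[:,0],[3,97]).round(4),"y",np.percentile(q[:,1],[3,97]).round(4))
```

```text
wrist 0.055 67 x [0.4592 0.4994] y [0.2415 0.2585]
wrist 0.065 306 x [0.4611 0.5011] y [0.2417 0.2584]
wrist 0.075 467 x [0.459  0.5008] y [0.2419 0.2591]
wrist 0.085 546 x [0.4591 0.5008] y [0.2418 0.2594]
wrist 0.095 643 x [0.4601 0.5013] y [0.2415 0.2593]
wrist 0.105 852 x [0.4586 0.5046] y [0.2413 0.2593]
wrist 0.115 1578 x [0.449  0.5141] y [0.2408 0.2591]
wrist 0.125 2105 x [0.4487 0.5142] y [0.2402 0.2586]
wrist 0.135 2725 x [0.4499 0.513 ] y [0.2337 0.2579]
wrist 0.145 3172 x [0.4525 0.5102] y [0.2289 0.2564]
wrist 0.155 5799 x [0.4504 0.5125] y [0.2316 0.2557]
wrist 0.165 6870 x [0.4537 0.5096] y [0.2293 0.2531]
wrist 0.175 4133 x [0.4538 0.5091] y [0.2438 0.2522]
wrist 0.185 8234 x [0.4569 0.506 ] y [0.2445 0.2522]
scene 0.055 54 x [0.4595 0.4858] y [0.2029 0.2603]
scene 0.065 61 x [0.4586 0.4848] y [0.2068 0.2607]
scene 0.075 68 x [0.458  0.4866] y [0.2225 0.2614]
scene 0.085 71 x [0.4583 0.4866] y [0.2321 0.2614]
scene 0.095 57 x [0.459  0.4875] y [0.2374 0.2613]
scene 0.105 66 x [0.452  0.5086] y [0.2398 0.2614]
scene 0.115 76 x [0.4472 0.5101] y [0.2358 0.2611]
scene 0.125 94 x [0.4475 0.5096] y [0.2383 0.2611]
scene 0.135 69 x [0.4478 0.5109] y [0.243  0.2582]
scene 0.145 83 x [0.4504 0.512 ] y [0.226  0.2591]
scene 0.155 163 x [0.4513 0.5103] y [0.2291 0.2574]
scene 0.165 49 x [0.4503 0.5061] y [0.2301 0.2543]
scene 0.175 96 x [0.4524 0.5073] y [0.2253 0.2542]
scene 0.185 67 x [0.4539 0.5072] y [0.2416 0.2546]
```

The jar is vertical: its x extent stays at 0.460–0.501 at all heights, centred at (0.480, 0.238). Lower it.

```bash
python3 -m pendant '[{"xyz":[0,0,0.01],"dr":[0,0,0],"grip":0.3},{"xyz":[0,0,0.022],"dr":[0,0,0],"grip":0.3},{"xyz":[0,0,0.031],"dr":[0,0,0],"grip":0.3},{"xyz":[0,0,0.036],"dr":[0,0,0],"grip":0.3},{"xyz":[0,0,0.038],"dr":[0,0,0],"grip":0.3}]'
python3 -m pendant '[{"xyz":[0,0,0.002],"dr":[0,0,0],"grip":0.3},{"xyz":[0,0,0.004],"dr":[0,0,0],"grip":0.3},{"xyz":[0,0,0.006],"dr":[0,0,0],"grip":0.3},{"xyz":[0,0,0.007],"dr":[0,0,0],"grip":0.3},{"xyz":[0,0,0.007],"dr":[0,0,0],"grip":0.3}]'
```

```text
t: 34.33
tool_pos: [0.4816, 0.2351, 0.0623]
ee_rot: [-180.0, 0.0, 89.9]
wrist_force: [0.6, -0.3, -0.7]
gripper_width: 0.0458
finger_force: 31.0
t: 34.95
tool_pos: [0.482, 0.2355, 0.0572]
ee_rot: [180.0, -0.0, 90.0]
wrist_force: [-4.4, -1.1, 7.7]
gripper_width: 0.046
finger_force: 31.7
```

```bash
python3 -m pendant '[{"xyz":[0,0,0],"dr":[0,0,0],"grip":0.6},{"xyz":[0,0,0],"dr":[0,0,0],"grip":0.72},{"xyz":[0,0,0],"dr":[0,0,0],"grip":0.72},{"xyz":[0,0,-0.03],"dr":[0,0,0],"grip":0.72},{"xyz":[0,0,-0.08],"dr":[0,0,0],"grip":0.72}]'
python3 -m pendant '[{"xyz":[0,0,-0.05],"dr":[0,0,0],"grip":0.72},{"xyz":[-0.04,-0.01,-0.07],"dr":[0,0,0],"grip":0.72},{"xyz":[-0.09,-0.03,-0.07],"dr":[0,0,0],"grip":0.72},{"xyz":[-0.14,-0.05,-0.07],"dr":[0,0,0],"grip":0.72},{"xyz":[-0.19,-0.065,-0.07],"dr":[0,0,0],"grip":0.72}]'
python3 -m pendant '[{"xyz":[-0.04,0,0],"dr":[0,0,0],"grip":0.72},{"xyz":[-0.05,0,0],"dr":[0,0,0],"grip":0.72},{"xyz":[-0.05,0,0],"dr":[0,0,0],"grip":0.72},{"xyz":[-0.05,0,0],"dr":[0,0,0],"grip":0.72},{"xyz":[-0.05,0,0],"dr":[0,0,0],"grip":0.72}]'
python3 - <<'E'
from h import *
b,d=cams.grab_frame("top"); t,ds=cams.grab_frame("scene")
cv2.imwrite("pics/end.png",np.vstack([cv2.resize(b[175:315,170:500],(700,297)),cv2.resize(t[140:350,170:510],(480,296))[:, :480] if 0 else cv2.copyMakeBorder(cv2.resize(t[140:350,170:510],(480,297)),0,0,0,220,cv2.BORDER_CONSTANT)]))
cad={"b":((.473,-.3124),3.5,(.4758,-.3065),3.7),"p":((.4775,.3124),2.3,(.4804,.3173),2.4)}
for n,D,k in(("top",d,0),("scene",ds,2)):
  P=world(n,D).reshape(-1,3)
  for nm,c,h,(lx,ly) in[("jam","b",.12,(0,-.033)),("salt","b",.1,(0,.045)),("cheese","p",.115,(0,0)),("mill","p",.118,(0,.078)),("spice","p",.115,(0,-.078))]:
    o=np.array(cad[c][k]);a=np.radians(cad[c][k+1]);R=np.array([[np.cos(a),-np.sin(a)],[np.sin(a),np.cos(a)]])
    L=(P[:,:2]-o)@R
    q=(np.hypot(L[:,0]-lx,L[:,1]-ly)<.042)&(P[:,2]>h-.012)&(P[:,2]<h+.01)
    if q.sum()>5:
      e,r=cv2.minEnclosingCircle(L[q].astype(np.float32)); print(n,nm,q.sum(),"local",np.round(e,4),"want",(lx,ly),"r",round(r,3),"ztop",np.percentile(P[q,2],95).round(3))
  q=P[(np.hypot(P[:,0]-.585,P[:,1]+.011)<.05)&(P[:,2]>.09)&(P[:,2]<.11)]; print("honey",np.round(cv2.minEnclosingCircle(q[:,:2].astype(np.float32))[0],4) if len(q) else None)
q=P[(P[:,0]>.6)&(P[:,0]<.72)&(abs(P[:,1]-.13)<.06)&(P[:,2]>.03)]; print("cup",q.min(0).round(3),q.max(0).round(3))
E
```

```text
t: 35.58
tool_pos: [0.4806, 0.2346, 0.1346]
ee_rot: [-179.7, 0.1, 89.9]
wrist_force: [1.0, 0.7, -0.3]
gripper_width: 0.0617
finger_force: 0.0
t: 36.2
tool_pos: [0.4157, 0.0438, 0.2058]
ee_rot: [180.0, 0.0, 90.0]
wrist_force: [0.0, 0.3, 1.5]
gripper_width: 0.0613
finger_force: 0.0
t: 36.83
tool_pos: [0.4165, -0.0039, 0.2056]
ee_rot: [-180.0, -0.0, 90.0]
wrist_force: [-1.3, 0.0, -0.7]
gripper_width: 0.0616
finger_force: 0.0
top jam 481 local [-0.002  -0.0324] want (0, -0.033) r 0.032 ztop 0.123
top salt 122 local [-0.0016  0.0474] want (0, 0.045) r 0.017 ztop 0.101
top cheese 460 local [-0.0011 -0.0004] want (0, 0) r 0.032 ztop 0.117
top mill 117 local [-0.0018  0.0771] want (0, 0.078) r 0.018 ztop 0.118
top spice 205 local [-0.0028 -0.0782] want (0, -0.078) r 0.02 ztop 0.117
honey [ 0.585  -0.0138]
scene jam 310 local [-0.0048 -0.0345] want (0, -0.033) r 0.034 ztop 0.12
scene salt 83 local [0.0001 0.0458] want (0, 0.045) r 0.018 ztop 0.099
scene cheese 552 local [-0.0016 -0.0008] want (0, 0) r 0.032 ztop 0.115
scene mill 164 local [-0.0028  0.0769] want (0, 0.078) r 0.018 ztop 0.116
scene spice 277 local [-0.0021 -0.078 ] want (0, -0.078) r 0.023 ztop 0.116
honey [ 0.5875 -0.0113]
cup [0.657 0.115 0.03 ] [0.72  0.178 0.052]
```

View pics/end.png

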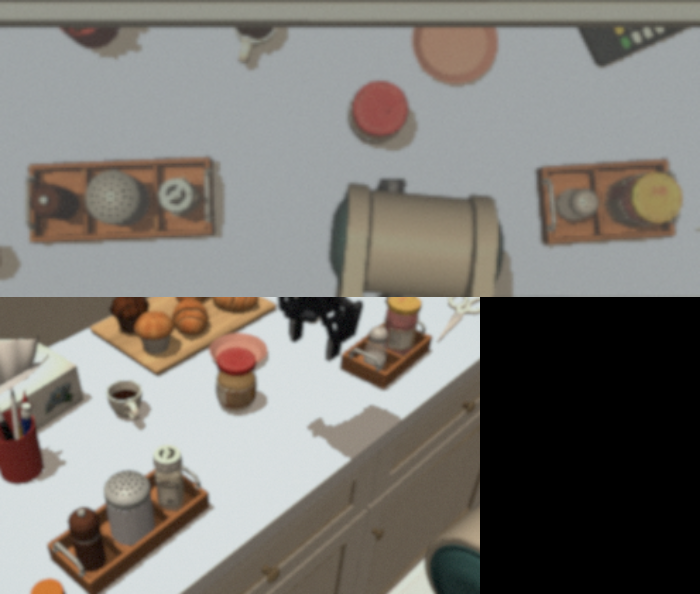

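All five stand upright and centred: mill, cheese and spice at (55,200), (113,197) and (176,195), salt at (578,203) and jam at (655,197). The honey jar and cup have not moved, and the arm is clear.

```bash
python3 -c "
from plant import ticket;print(ticket.sign_off())"
```

```text
the job is handed in; nothing more can be done
None
```

Job handed in at about 37 s: both cameras put all five items upright within 5 mm of their compartment centres, and the honey jar and coffee cup have not moved; the hand-in call returned no verdict.

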